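# Release the specimen jar's ratchet clamp

### The arm

A 6-joint arm with a two-finger parallel gripper is mounted at the origin on the work surface. World frame = base frame: x ahead of the robot, y to its left, z up, the work surface at z = 0. Lengths are in mm, angles in degrees, forces in N, time in s.
With the tool pointing down it reaches from about 350 to 850 mm from the base axis. Payload 8.1 kg.
Tool frame: the origin (TCP) lies on the mounting face of the last link; the fingertips stand 173 mm ahead of it and the grasp point (between the pads) lies 155 mm ahead of it; z points along the fingers, y is the direction in which the jaws open and shut (so a half turn about z gives the same grasp; the last joint's range is limited). The gripper opens to 85 mm and grips with 20 to 120 N. Pads are 22 mm wide; open, the fingers measure 114 mm over their backs; the gripper's body (76 mm by 85 mm) begins 54 mm behind the grasp point. The pads swing forward as they close: fully open they stand 13 mm farther back than shut.
Start: joints at [59.737, 7.471, 85.268, -0, 87.261, -4.893], TCP at [257.063, 542.149, 404.692] pointing down, gripper open.
Joint ranges: [-169.43, 169.43], [-51.17, 129.36], [1.28, 143.12], [-76.62, 256.62], [0, 156.53], [-152.29, 152.29]. Speed limits (degrees/s): [136.94, 136.94, 159.86, 180, 180, 180].

### API

Orientations are given as [roll, pitch, yaw] about the fixed x, y, z axes, in that order (R = Rz(yaw) Ry(pitch) Rx(roll)).
In Python, from bench import * gives the robot as it stands.
- The arm moves only by the tool arm_command, never from a script. Its argument "plan" is a list of rows, each an object of numbers: "jaw": the closure, from 0 (fully open) to 1 (shut); "dx", "dy", "dz": the shift along the tool's x, y, z in mm; "wx", "wy", "wz": the turn, a rotation vector about the tool's x, y, z in rad. A call has 1 to 12 rows; each row is the pose to reach, as a shift and turn from the pose commanded when the call began, along the tool's axes at that moment; what a row does not reach only later rows make up. A row lasts 1/10 s, in which the tool goes at most 50 mm and 8.59 degrees, less where a joint would pass 70% of its speed; a pose out of reach is approached as far as the arm can. A call with a gripper value outside its range is refused whole. The fingers move at their own pace and stop on an object; "squeeze" is the grip in N (left out, the last holds). Time passes only in rows, so rows that repeat a pose let the fingers close. It gives the time, the measured TCP pose, the force and the opening at its end, in the units of the state.
- sense(): the state, without advancing time (a new reading comes with each control period).
- snapshot(name): name is "side" or "top"; returns a dict with "pixels" (384x512x3 uint8, red, green, blue), "fx", "fy", "cx", "cy" (pixels), "extrinsics" (4x4, takes a point from camera to world coordinates). Camera axes: x right, y up, looking along -z (the intrinsics and any distortion apply to the point x, -y, -z); pixel columns grow to the right and rows downward; lengths in mm; the calibration is good to about 2 mm. A picture is of the moment at which its call begins. There is no depth.
- hand_in(): hands the job in, once; it reports no verdict.
Trained networks look in the newest picture that a camera, given by its name, has taken for a name from the list of things; names that differ only in an ending like _2 or _b are one class to them, and where a whole thing is asked for, a point or a joint stands for the part that bears it (a point fixed in the world has none). Each returns a list of dicts, best first, with "score" (0 to 1); they miss things now and then, are a little off and sometimes report something else, mostly with a low value. They report only what shows in the picture. A call takes as long as a camera call.
- recognise(camera, target): "box" ([left, top, width, height] in pixels, round what is visible of it).
- pinpoint(camera, target): "pixel" ([column, row] in pixels: a listed point, or the origin of a listed thing).
The state is a dict: "time": time; "joint_pos": joint angles; "qd": joint speeds; "joint_efforts": joint torques, N m; "tool_pos": TCP position; "tcp_rot": TCP orientation; "ft_force": force on the tool from outside, world axes, zero at the start; "wrist_torque": the same for the moment, N m; "finger_gap": finger opening in mm.
Only numpy, scipy, OpenCV 4.12 (cv2) and the standard library are available. Lean on these libraries where they do the work, as an engineer would, in place of code of your own. Each camera call takes 0.05 s, during which the arm holds its last target.

### The job

Two sea clamps are bolted to the ship's lab desk, and I need the round jar next, so please open the clamp that holds it. Flip that clamp's ratchet pawl over first, by its lever, then draw its sliding jaw back by the upright post as far as it goes, leaving the pawl flipped over. Leave the jar standing in its place, and leave the other clamp, the one on the rectangular metal tin, locked.

Things in the scene. Friction and masses are not known exactly. Their poses are not given: they have to be found in the camera images.
- jar_pull_post (a point): Top centre of the black upright post on the jar clamp's sliding jaw: 20 mm along, 12 mm across the clamp, top 105 mm above the desk, standing on a carriage whose top is at 42 mm. Axes: the clamp's own: x along the clamp from post towards jar, y to the pawl's side, z up. 35 mm free on both sides (y). Closed, the jaw plate's face is 92 mm, the jar's centre 123 mm ahead (+x), jar 20 mm to +y.
- jar_jaw (a joint): Sliding jaw of the jar's clamp, m: 0 closed on the jar (at the start), 0.08 drawn fully back to its stop. It slides in a straight line along the clamp, the post and the pawl moving with it 80 mm towards the post's -x, with about 2 N of friction. While the pawl is engaged it cannot go back more than about 1 mm.
- jar_pawl_knob (a point): Centre of the knob on the jar clamp's pawl lever: dark steel cylinder, 18 mm diameter, 26 mm long, lying across the clamp, 103 mm above the desk; at the start 4 mm behind (-x) and 70 mm to +y of the post. Lever 7 by 8 mm thick, 62 mm from pivot to knob; pivot along y, 52 mm above the desk, 32 mm ahead (+x) of the post. Axes turn with the lever; at the start they are the clamp's.
- jar_pawl (a joint): Pawl of the jar's clamp, rad: 0 engaged (at the start), lever leaning 35 degrees away from the jar; 1.22 flipped over and released, leaning 35 degrees towards the jar. To flip it push the knob towards the jar (+x) over the top: it ends 71 mm ahead at the same height, 11 mm higher midway. Under 1 N is enough; its weight holds it at either end, and before upright it falls back.
- jar: Round amber jar with a white cap, 60 mm in diameter, 90 mm tall, about 250 g, standing loose on the clamp's 12 mm thick base plate between the jaws, about 1 mm of play each side; origin at the centre of its underside, 12 mm above the desk.
- tin_pawl (a joint): Pawl of the other clamp, built the same, that holds a rectangular aluminium tin, 60 by 50 by 70 mm tall; rad: 0 engaged (at the start). Leave it so. Each clamp's base plate is 310 mm long and 135 mm wide.

How it is judged:
By the outcome, as a careful person would: the job done as asked, in the order asked, and still so for the second after the job is handed in, with the robot touching nothing.
It also fails if it takes over 40 s, if anything falls off the work surface, if the arm or the gripper's body presses on something with over 40 N, if the wrist force passes 120 N, or if a joint passes its speed limit or range.

## Working session

There is one attempt and no reset: what is moved stays moved. The work goes in short steps, Python scripts to look and compute and a tool call to move; the robot and the scene stay as the last step left them, time stands still between calls to the robot, and variables do not carry over. Pictures are saved under pics/ and viewed, and the job is handed in when it is done.

Besides the shell and the picture viewer there is one more tool, called after "Request:" by a JSON object that holds its "method" and its "body". arm_command: Moves the arm, as the interface text tells. Its arguments: {"type":"object","properties":{"plan":{"type":"array"},"squeeze":{"type":"number"}},"required":["plan"]}

```bash
mkdir -p pics; ls
python3 - <<'E'
from bench import *
import cv2
for c in ("side","top"):
    s=snapshot(c)
    cv2.imwrite(f"pics/{c}0.png",s["pixels"][:,:,::-1])
    print(c,s["fx"],s["fy"],s["cx"],s["cy"],s["extrinsics"],[k for k in s])
    for t in ("jar_pull_post","jar_pawl_knob","jar"):
        print(t,pinpoint(c,t)[:3],recognise(c,t)[:2])
    print(recognise(c,"tin_pawl")[:3])
print(sense())
E
```

```text
pics
side 429.28855653684946 429.28855653684946 256.26579069876607 188.6489495476187 [[-8.41863878e-01  3.93808592e-01 -3.69025750e-01  3.09965930e+02]
 [-5.39681075e-01 -6.10378088e-01  5.79812837e-01  5.05608068e+02]
 [ 3.09004531e-03  6.87279697e-01  7.26386309e-01  6.91351364e+02]
 [ 0.00000000e+00  0.00000000e+00  0.00000000e+00  1.00000000e+00]] ['pixels', 'fx', 'fy', 'cx', 'cy', 'extrinsics']
jar_pull_post [{'pixel': [233.7, 252.1], 'score': 0.65}] [{'box': [172.4, 239.1, 76.8, 71.1], 'score': 0.9}]
jar_pawl_knob [{'pixel': [207.3, 291.5], 'score': 0.94}] [{'box': [183.4, 281.3, 34.4, 30.3], 'score': 0.69}]
jar [{'pixel': [165.6, 267.6], 'score': 0.84}] [{'box': [141.8, 223.3, 40.2, 53.2], 'score': 0.95}]
[{'box': [306.2, 159.5, 27.5, 29.0], 'score': 0.78}]
top 410.2474883495706 410.2474883495706 259.13460610369555 192.52732711964214 [[ 1.02349457e-02  9.83785401e-01 -1.79057338e-01  4.76648657e+02]
 [-9.99678259e-01  5.91075681e-03 -2.46666038e-02  2.93496286e+00]
 [-2.32082804e-02  1.79252189e-01  9.83529373e-01  8.33683927e+02]
 [ 0.00000000e+00  0.00000000e+00  0.00000000e
[... 462 characters left out ...]
.7, 15.1, 31.6], 'score': 0.75}]
{'time': 0.8, 'joint_pos': array([ 5.97383789e+01,  7.46892157e+00,  8.52657502e+01, -5.34073456e-04,
        8.72601699e+01, -4.89334484e+00]), 'qd': array([ 0.0141251 ,  0.08843305,  0.0769956 ,  0.11492266, -0.00955478,
       -0.13011906]), 'joint_efforts': array([-9.02613046e-04, -5.69267535e+01, -5.00828648e+01, -1.30012445e-04,
        1.41507699e-03,  4.32477862e-06]), 'tool_pos': array([257.05268435, 542.16416462, 404.73531285]), 'tcp_rot': array([1.79994906e+02, 9.71534279e-04, 1.54631749e+02]), 'ft_force': array([-0.83870818,  0.52197589,  1.40461223]), 'wrist_torque': array([-0.02310485,  0.06801264, -0.00183936]), 'finger_gap': 85.39433461698059}
```

View both.

View pics/side0.png

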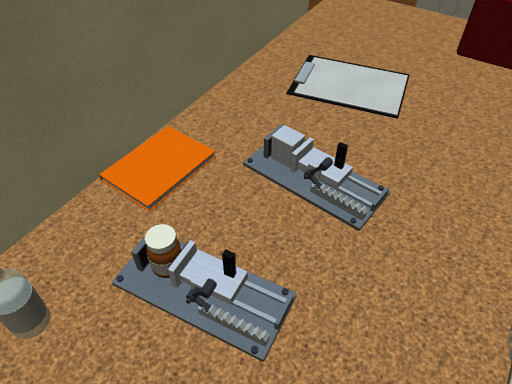

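View pics/top0.png

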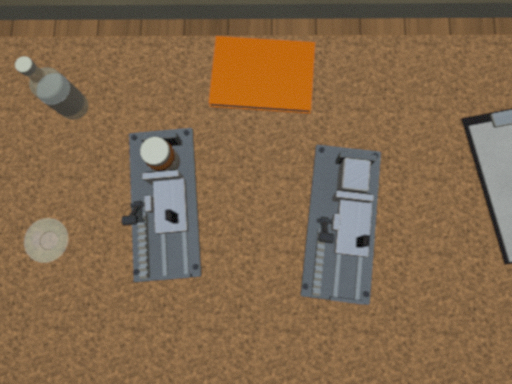

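```bash
cat > h.py <<'E'
import numpy as np, cv2
from scipy.spatial.transform import Rotation as R
cams={"side":(429.28855653684946,256.26579069876607,188.6489495476187,np.array([[-8.41863878e-01,3.93808592e-01,-3.69025750e-01,3.09965930e+02],[-5.39681075e-01,-6.10378088e-01,5.79812837e-01,5.05608068e+02],[3.09004531e-03,6.87279697e-01,7.26386309e-01,6.91351364e+02]])),
"top":(410.2474883495706,259.13460610369555,192.52732711964214,np.array([[1.02349457e-02,9.83785401e-01,-1.79057338e-01,4.76648657e+02],[-9.99678259e-01,5.91075681e-03,-2.46666038e-02,2.93496286e+00],[-2.32082804e-02,1.79252189e-01,9.83529373e-01,8.33683927e+02]]))}
def ray(c,p):
    f,cx,cy,E=cams[c]
    return E[:,3],E[:,:3]@np.array([(p[0]-cx)/f,-(p[1]-cy)/f,-1.])
def atz(c,p,z):
    o,d=ray(c,p); return o+d*(z-o[2])/d[2]
def proj(c,X):
    f,cx,cy,E=cams[c]
    q=(np.asarray(X)-E[:,3])@E[:,:3]
    return np.stack([cx+f*q[...,0]/-q[...,2],cy-f*q[...,1]/-q[...,2]],-1)
E
python3 - <<'E'
from h import *
for c,d in (("side",dict(post=((233.7,252.1),105),knob=((207.3,291.5),103),jar=((165.6,267.6),12))),("top",dict(post=((168,215.7),105),knob=((128,219.5),103),jar=((165.9,161.9),12)))):
    for k,(p,z) in d.items(): print(c,k,atz(c,p,z))
for c in cams:
    im=cv2.imread(f"pics/{c}0.png")
    cr=im[200:330,120:270] if c=="side" else im[110:250,90:240]
    cv2.imwrite(f"pics/{c}0z.png",cv2.resize(cr,None,fx=4,fy=4,interpolation=cv2.INTER_CUBIC))
E
```

```text
side post [561.37128454 179.04041227 105.        ]
side knob [554.63940226 260.06492059 103.        ]
side jar [687.5980226 224.154781   12.       ]
top post [566.00373668 184.57666901 105.        ]
top knob [558.82558469 257.2387096  103.        ]
top jar [689.69853833 217.79238635  12.        ]
```

View pics/side0z.png

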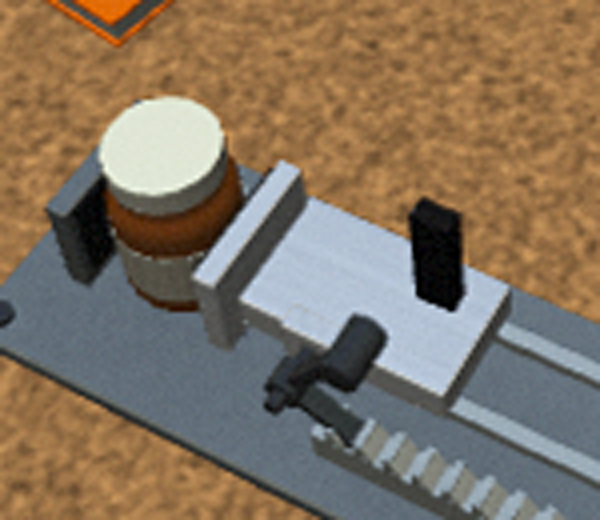

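View pics/top0z.png

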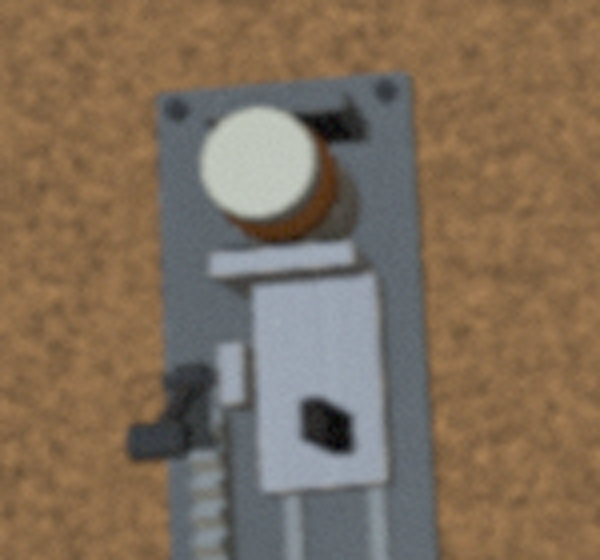

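Run:
```python
from h import *
from scipy.optimize import least_squares
Z=lambda c,p:(np.array(p)+.5)/4-.5+np.array([120,200] if c=="side" else [90,110])
for a,b in (((160,97),(172,560)),((410,75),(435,560))):
    A,B=[atz("top",Z("top",p),12) for p in (a,b)]; d=A-B; print("edge yaw",np.degrees(np.arctan2(d[1],d[0])))
obs=[("side",(438,209),(0,0,105)),("top",(315,420),(0,0,105)),("side",(355,353),(-4,70,103)),("top",(157,441),(-4,70,103)),
("side",(166,140),(123,20,102)),("top",(258,163),(123,20,102))]
def f(v,per=False):
    r=[]
    for c,p,l in obs:
        cs,sn=np.cos(v[2]),np.sin(v[2])
        X=np.array([v[0]+cs*l[0]-sn*l[1],v[1]+sn*l[0]+cs*l[1],l[2]])
        r.append(proj(c,X)-Z(c,p))
    return np.array(r) if per else np.ravel(r)
s=least_squares(f,[563,182,0],loss="soft_l1"); print(s.x[:2],np.degrees(s.x[2])); print(f(s.x,True).round(2))
for c,p,l in obs: print(c,l,atz(c,Z(c,p),l[2]).round(1))
v=s.x
def W(l):
    cs,sn=np.cos(v[2]),np.sin(v[2]); l=np.asarray(l,float)
    return np.stack([v[0]+cs*l[...,0]-sn*l[...,1],v[1]+sn*l[...,0]+cs*l[...,1],l[...,2]],-1)
for c in cams:
    im=cv2.imread(f"pics/{c}0.png"); o=np.array([120,200] if c=="side" else [90,110]); 
    cr=im[o[1]:o[1]+140,o[0]:o[0]+150]; cr=cv2.resize(cr,None,fx=4,fy=4,interpolation=cv2.INTER_CUBIC)
    def line(P,col):
        q=((proj(c,W(P))-o+.5)*4-.5).round().astype(int); cv2.polylines(cr,[q.reshape(-1,1,2)],True,col,1)
    for z in (42,105): line([(-10,-6,z),(10,-6,z),(10,6,z),(-10,6,z)],(0,0,255))
    t=np.linspace(0,6.28,40); line(np.c_[123+30*np.cos(t),20+30*np.sin(t),102+0*t],(0,255,0))
    for y in (57,83): line(np.c_[-4+9*np.cos(t),y+0*t,103+9*np.sin(t)],(255,255,0))
    cv2.imwrite(f"pics/{c}0f.png",cr)
```

```text
edge yaw 5.276280518268597
edge yaw 5.09426069451722
[567.74079484 184.49834346] 5.3151489181724205
[[-0.49  0.8 ]
 [-0.28  0.11]
 [ 0.01 -0.21]
 [ 0.94  0.5 ]
 [-0.53  0.2 ]
 [ 0.86 -0.  ]]
side (0, 0, 105) [568.  182.8 105. ]
top (0, 0, 105) [568. 184. 105.]
side (-4, 70, 103) [557.1 254.1 103. ]
top (-4, 70, 103) [558.2 255.6 103. ]
side (123, 20, 102) [687.9 215.  102. ]
top (123, 20, 102) [688.3 217.4 102. ]
```

View pics/side0f.png

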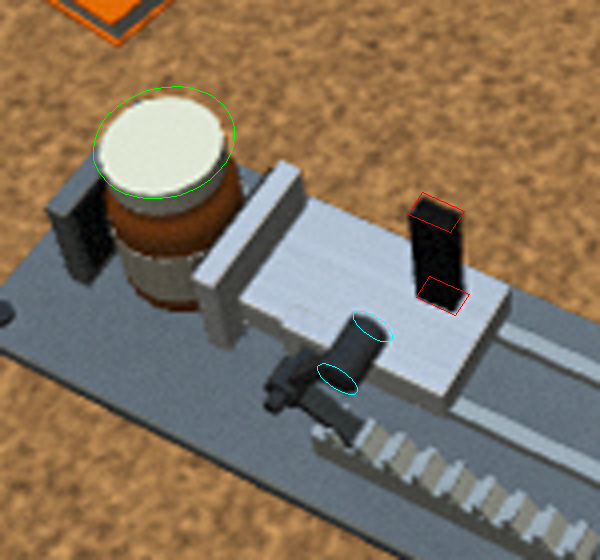

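View pics/top0f.png

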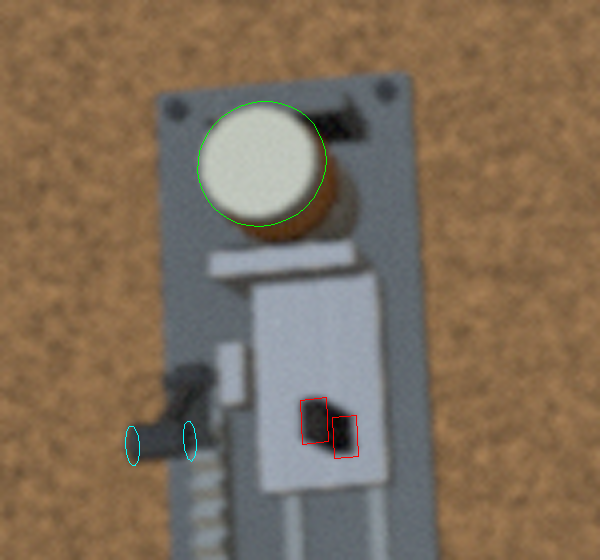

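Request:
{"method": "arm_command", "body": {"plan": [{"jaw": 1, "dx": -40, "dy": -16, "dz": 0, "wz": -0.1}, {"jaw": 1, "dx": -80, "dy": -32, "dz": 10, "wz": -0.2}, {"jaw": 1, "dx": -120, "dy": -49, "dz": 20, "wz": -0.3}, {"jaw": 1, "dx": -160, "dy": -65, "dz": 30, "wz": -0.4}, {"jaw": 1, "dx": -200, "dy": -81, "dz": 40, "wz": -0.5}, {"jaw": 1, "dx": -240, "dy": -98, "dz": 50, "wz": -0.531}, {"jaw": 1, "dx": -280, "dy": -114, "dz": 60, "wz": -0.531}, {"jaw": 1, "dx": -320, "dy": -130, "dz": 60, "wz": -0.531}, {"jaw": 1, "dx": -350, "dy": -142, "dz": 60, "wz": -0.531}, {"jaw": 1, "dx": -364, "dy": -148, "dz": 60, "wz": -0.531}, {"jaw": 1, "dx": -364, "dy": -148, "dz": 60, "wz": -0.531}, {"jaw": 1, "dx": -364, "dy": -148, "dz": 60, "wz": -0.531}]}}

```text
invalid input
```

Request:
{"method": "arm_command", "body": {"plan": [{"jaw": 1.0, "dx": -40.0, "dy": -16.0, "dz": 0.0, "wx": 0.0, "wy": 0.0, "wz": -0.1}], "squeeze": 20}}

```text
time: 0.9
tool_pos: [284.1, 512.5, 404.6]
tcp_rot: [179.9, -0.1, 160.6]
ft_force: [0.6, -0.9, -1.3]
finger_gap: 73.2
```

Request:
{"method": "arm_command", "body": {"plan": [{"jaw": 1, "dx": -40, "dy": -21, "dz": 10, "wx": 0, "wy": 0, "wz": -0.1}, {"jaw": 1, "dx": -80, "dy": -42, "dz": 20, "wx": 0, "wy": 0, "wz": -0.2}, {"jaw": 1, "dx": -120, "dy": -64, "dz": 30, "wx": 0, "wy": 0, "wz": -0.3}, {"jaw": 1, "dx": -160, "dy": -85, "dz": 40, "wx": 0, "wy": 0, "wz": -0.4}, {"jaw": 1, "dx": -200, "dy": -106, "dz": 50, "wx": 0, "wy": 0, "wz": -0.431}, {"jaw": 1, "dx": -240, "dy": -127, "dz": 60, "wx": 0, "wy": 0, "wz": -0.431}, {"jaw": 1, "dx": -280, "dy": -148, "dz": 60, "wx": 0, "wy": 0, "wz": -0.431}, {"jaw": 1, "dx": -309, "dy": -164, "dz": 60, "wx": 0, "wy": 0, "wz": -0.431}, {"jaw": 1, "dx": -309, "dy": -164, "dz": 60, "wx": 0, "wy": 0, "wz": -0.431}, {"jaw": 1, "dx": -309, "dy": -164, "dz": 60, "wx": 0, "wy": 0, "wz": -0.431}], "squeeze": 20}}

```text
time: 1.9
tool_pos: [522.6, 251.7, 344.6]
tcp_rot: [180.0, -0.0, -175.1]
ft_force: [0.5, 0.3, -0.3]
finger_gap: 0.1
```

Request:
{"method": "arm_command", "body": {"plan": [{"jaw": 1, "dx": 0, "dy": 0, "dz": 40, "wx": 0, "wy": 0, "wz": 0}, {"jaw": 1, "dx": 0, "dy": 0, "dz": 70, "wx": 0, "wy": 0, "wz": 0}, {"jaw": 1, "dx": 0, "dy": 0, "dz": 80, "wx": 0, "wy": 0, "wz": 0}, {"jaw": 1, "dx": 0, "dy": 0, "dz": 80, "wx": 0, "wy": 0, "wz": 0}]}}

```text
time: 2.3
tool_pos: [520.8, 252.9, 263.0]
tcp_rot: [-180.0, -0.2, -174.9]
ft_force: [-0.1, 0.2, 0.7]
finger_gap: -0.2
```

```bash
cat > look.py <<'E'
import sys,cv2
from bench import *
n=sys.argv[1]
for c in ("side","top"):
    im=snapshot(c)["pixels"][:,:,::-1]
    o=(100,180) if c=="side" else (90,110)
    cv2.imwrite(f"pics/{c}{n}.png",cv2.resize(im[o[1]:o[1]+190,o[0]:o[0]+220],None,fx=3,fy=3,interpolation=cv2.INTER_CUBIC))
s=sense(); print(s["time"],s["tool_pos"],s["tcp_rot"],s["ft_force"],s["finger_gap"])
E
python3 look.py 1
```

```text
2.4 [522.40564974 253.07575591 266.20488335] [ 1.79971264e+02  8.88330795e-02 -1.74887475e+02] [0.24376099 0.60968007 0.81630922] -0.028422869438139528
```

View pics/side1.png

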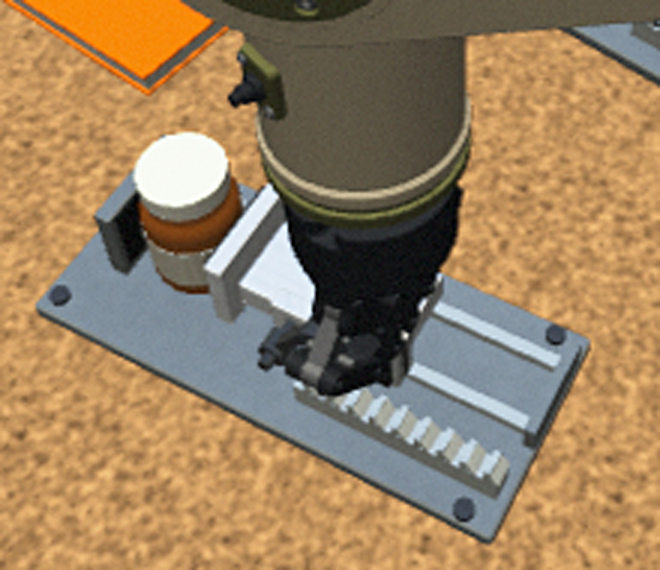

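View pics/top1.png

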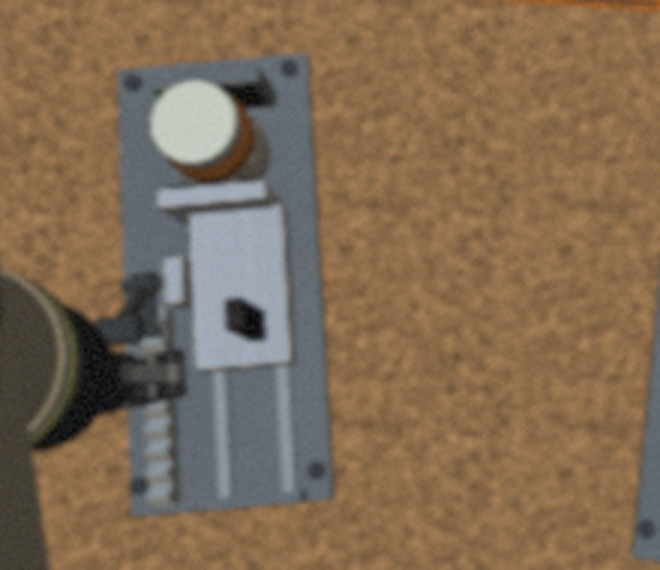

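The side view shows the shut fingers just behind the knob (about 335,370). In the top view they are at (150,375), with the knob at (115,325). The jar and post are untouched, so I push towards the jar.

Request:
{"method": "arm_command", "body": {"plan": [{"jaw": 1, "dx": -12, "dy": 0, "dz": 0, "wx": 0, "wy": 0, "wz": 0}, {"jaw": 1, "dx": -20, "dy": 0, "dz": 0, "wx": 0, "wy": 0, "wz": 0}, {"jaw": 1, "dx": -28, "dy": 0, "dz": 0, "wx": 0, "wy": 0, "wz": 0}, {"jaw": 1, "dx": -36, "dy": 0, "dz": 0, "wx": 0, "wy": 0, "wz": 0}, {"jaw": 1, "dx": -44, "dy": 0, "dz": 0, "wx": 0, "wy": 0, "wz": 0}, {"jaw": 1, "dx": -52, "dy": 0, "dz": 0, "wx": 0, "wy": 0, "wz": 0}, {"jaw": 1, "dx": -58, "dy": 0, "dz": 0, "wx": 0, "wy": 0, "wz": 0}, {"jaw": 1, "dx": -64, "dy": 0, "dz": 0, "wx": 0, "wy": 0, "wz": 0}, {"jaw": 1, "dx": -70, "dy": 0, "dz": 0, "wx": 0, "wy": 0, "wz": 0}, {"jaw": 1, "dx": -75, "dy": 0, "dz": 0, "wx": 0, "wy": 0, "wz": 0}, {"jaw": 1, "dx": -78, "dy": 0, "dz": 0, "wx": 0, "wy": 0, "wz": 0}, {"jaw": 1, "dx": -78, "dy": 0, "dz": 0, "wx": 0, "wy": 0, "wz": 0}]}}

```text
time: 3.6
tool_pos: [600.3, 259.1, 264.6]
tcp_rot: [-180.0, -0.0, -175.0]
ft_force: [1.0, 0.3, -1.0]
finger_gap: 0.2
```

```bash
python3 look.py 2
```

```text
3.7 [599.86617438 259.11361932 264.56530812] [-1.79996894e+02 -1.71830185e-02 -1.74944811e+02] [-0.15634381 -0.09714813 -0.03770358] -0.02088408257168157
```

View pics/side2.png

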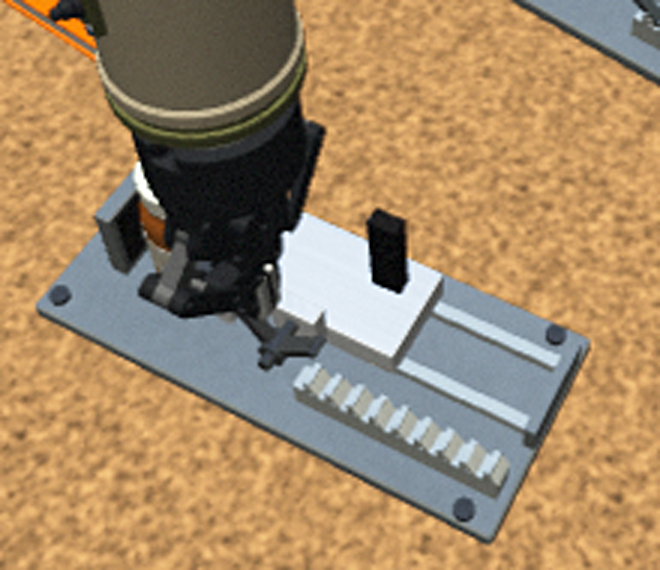

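View pics/top2.png

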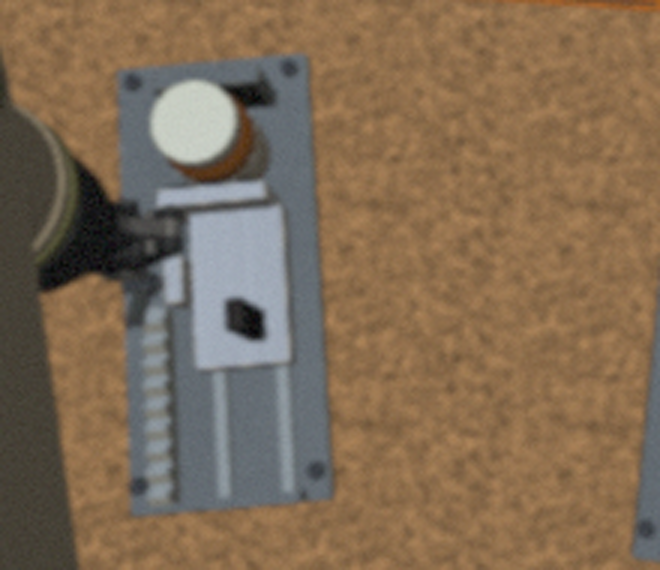

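The lever now leans towards the jar, with its knob at the finger. In the top view the jaw and jar haven't moved. I lift and cross to the jar side of the post.

Request:
{"method": "arm_command", "body": {"plan": [{"jaw": 1, "dx": 1, "dy": 0, "dz": -30, "wx": 0, "wy": 0, "wz": 0}, {"jaw": 1, "dx": 2, "dy": 0, "dz": -60, "wx": 0, "wy": 0, "wz": 0}, {"jaw": 1, "dx": 4, "dy": -20, "dz": -60, "wx": 0, "wy": 0, "wz": 0}, {"jaw": 1, "dx": 7, "dy": -45, "dz": -60, "wx": 0, "wy": 0, "wz": 0}, {"jaw": 1, "dx": 7, "dy": -67, "dz": -60, "wx": 0, "wy": 0, "wz": 0}, {"jaw": 1, "dx": 7, "dy": -72, "dz": -50, "wx": 0, "wy": 0, "wz": 0}, {"jaw": 1, "dx": 7, "dy": -72, "dz": -25, "wx": 0, "wy": 0, "wz": 0}, {"jaw": 1, "dx": 7, "dy": -72, "dz": 5, "wx": 0, "wy": 0, "wz": 0}, {"jaw": 1, "dx": 7, "dy": -72, "dz": 21, "wx": 0, "wy": 0, "wz": 0}, {"jaw": 1, "dx": 7, "dy": -72, "dz": 21, "wx": 0, "wy": 0, "wz": 0}]}}

```text
time: 4.7
tool_pos: [597.5, 186.6, 239.7]
tcp_rot: [-180.0, -0.4, -174.9]
ft_force: [-0.2, -0.5, -0.2]
finger_gap: 0.2
```

```bash
python3 look.py 3
```

```text
4.8 [599.28379519 187.03841648 243.78193507] [-1.79999881e+02 -2.75360131e-02 -1.74925062e+02] [0.47280883 0.30986623 0.04824692] -0.07243164225960452
```

View pics/side3.png

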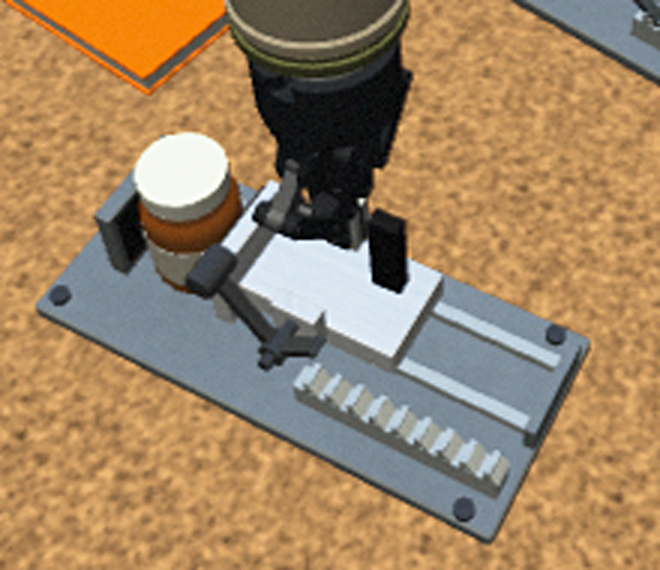

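View pics/top3.png

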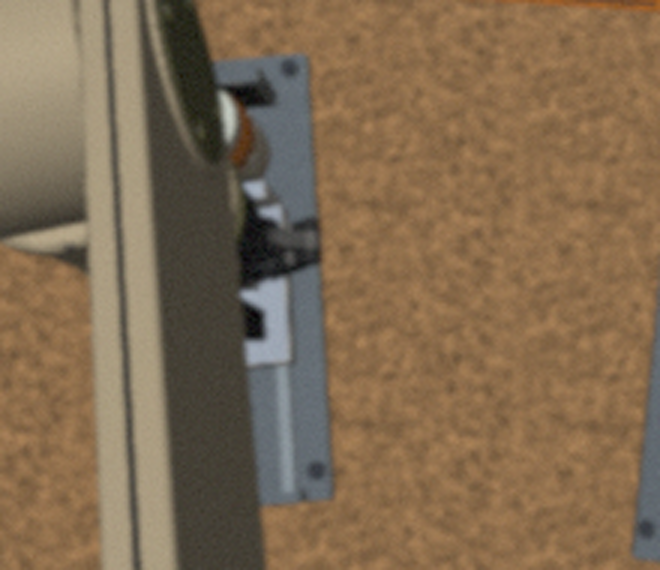

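The side view shows the knob flipped at (212,270) and the fingers ahead of the post, which is at (388,250). Now I draw the jaw back.

Request:
{"method": "arm_command", "body": {"plan": [{"jaw": 1, "dx": 5, "dy": 0, "dz": 0, "wx": 0, "wy": 0, "wz": 0}, {"jaw": 1, "dx": 10, "dy": 0, "dz": 0, "wx": 0, "wy": 0, "wz": 0}, {"jaw": 1, "dx": 15, "dy": 0, "dz": 0, "wx": 0, "wy": 0, "wz": 0}, {"jaw": 1, "dx": 22, "dy": 0, "dz": 0, "wx": 0, "wy": 0, "wz": 0}, {"jaw": 1, "dx": 29, "dy": 0, "dz": 0, "wx": 0, "wy": 0, "wz": 0}, {"jaw": 1, "dx": 36, "dy": 0, "dz": 0, "wx": 0, "wy": 0, "wz": 0}, {"jaw": 1, "dx": 43, "dy": 0, "dz": 0, "wx": 0, "wy": 0, "wz": 0}, {"jaw": 1, "dx": 50, "dy": 0, "dz": 0, "wx": 0, "wy": 0, "wz": 0}, {"jaw": 1, "dx": 57, "dy": 0, "dz": 0, "wx": 0, "wy": 0, "wz": 0}, {"jaw": 1, "dx": 63, "dy": 0, "dz": 0, "wx": 0, "wy": 0, "wz": 0}, {"jaw": 1, "dx": 68, "dy": 0, "dz": 0, "wx": 0, "wy": 0, "wz": 0}, {"jaw": 1, "dx": 72, "dy": 0, "dz": 0, "wx": 0, "wy": 0, "wz": 0}]}}

```text
time: 6.0
tool_pos: [527.1, 180.3, 243.5]
tcp_rot: [-180.0, -0.0, -174.9]
ft_force: [2.6, -0.2, 0.8]
finger_gap: 0.5
```

Request:
{"method": "arm_command", "body": {"plan": [{"jaw": 1, "dx": 3, "dy": 0, "dz": 0, "wx": 0, "wy": 0, "wz": 0}, {"jaw": 1, "dx": 6, "dy": 0, "dz": 0, "wx": 0, "wy": 0, "wz": 0}, {"jaw": 1, "dx": 9, "dy": 0, "dz": 0, "wx": 0, "wy": 0, "wz": 0}, {"jaw": 1, "dx": 11, "dy": 0, "dz": 0, "wx": 0, "wy": 0, "wz": 0}, {"jaw": 1, "dx": 11, "dy": 0, "dz": 0, "wx": 0, "wy": 0, "wz": 0}]}}

```text
time: 6.5
tool_pos: [516.2, 179.5, 243.5]
tcp_rot: [180.0, -0.1, -174.9]
ft_force: [0.5, 0.1, -0.5]
finger_gap: -0.2
```

```bash
python3 look.py 4
```

```text
6.6 [516.30531261 179.56230263 243.4040917 ] [ 1.79983858e+02 -6.22483985e-02 -1.74946487e+02] [ 0.44749828  0.09718691 -0.51638131] -0.41017878311113204
```

View pics/side4.png

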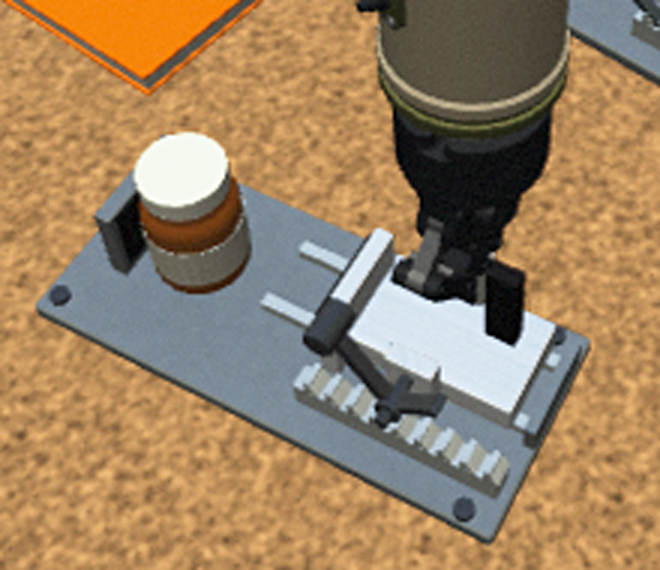

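Request:
{"method": "arm_command", "body": {"plan": [{"jaw": 1, "dx": 2, "dy": 0, "dz": 0, "wx": 0, "wy": 0, "wz": 0}, {"jaw": 1, "dx": 4, "dy": 0, "dz": 0, "wx": 0, "wy": 0, "wz": 0}, {"jaw": 1, "dx": 5, "dy": 0, "dz": 0, "wx": 0, "wy": 0, "wz": 0}, {"jaw": 1, "dx": 5, "dy": 0, "dz": 0, "wx": 0, "wy": 0, "wz": 0}]}}

```text
time: 7.0
tool_pos: [511.4, 179.1, 243.6]
tcp_rot: [180.0, -0.0, -174.9]
ft_force: [1.3, 0.2, -0.1]
finger_gap: 0.2
```

Request:
{"method": "arm_command", "body": {"plan": [{"jaw": 1, "dx": 1, "dy": 0, "dz": 0, "wx": 0, "wy": 0, "wz": 0}, {"jaw": 1, "dx": 2, "dy": 0, "dz": 0, "wx": 0, "wy": 0, "wz": 0}]}}

```text
time: 7.2
tool_pos: [509.7, 178.8, 243.7]
tcp_rot: [180.0, 0.0, -174.9]
ft_force: [2.5, 0.1, -1.6]
finger_gap: -0.0
```

Request:
{"method": "arm_command", "body": {"plan": [{"jaw": 1, "dx": 1, "dy": 0, "dz": 0, "wx": 0, "wy": 0, "wz": 0}, {"jaw": 1, "dx": 2, "dy": 0, "dz": 0, "wx": 0, "wy": 0, "wz": 0}]}}

```text
time: 7.4
tool_pos: [508.8, 178.7, 243.9]
tcp_rot: [180.0, 0.3, -175.0]
ft_force: [16.9, 3.3, -13.5]
finger_gap: -0.2
```

```bash
python3 look.py 5
```

```text
7.5 [508.85214669 178.72610369 243.88697758] [ 179.97646777    0.26764746 -174.95993988] [ 13.19112748   2.53957871 -10.45425806] 0.12680253525076166
```

The force rose to 17 N after about 80 mm of jaw travel, so the jaw is at its stop. I back off and lift clear.

Request:
{"method": "arm_command", "body": {"plan": [{"jaw": 1, "dx": -3, "dy": 0, "dz": 0, "wx": 0, "wy": 0, "wz": 0}, {"jaw": 1, "dx": -9, "dy": 0, "dz": 0, "wx": 0, "wy": 0, "wz": 0}, {"jaw": 1, "dx": -10, "dy": 0, "dz": -10, "wx": 0, "wy": 0, "wz": 0}, {"jaw": 1, "dx": -10, "dy": 0, "dz": -40, "wx": 0, "wy": 0, "wz": 0}, {"jaw": 1, "dx": -10, "dy": 0, "dz": -80, "wx": 0, "wy": 0, "wz": 0}, {"jaw": 1, "dx": -10, "dy": 0, "dz": -120, "wx": 0, "wy": 0, "wz": 0}, {"jaw": 1, "dx": 20, "dy": -30, "dz": -140, "wx": 0, "wy": 0, "wz": 0}, {"jaw": 1, "dx": 40, "dy": -70, "dz": -150, "wx": 0, "wy": 0, "wz": 0}, {"jaw": 1, "dx": 60, "dy": -110, "dz": -150, "wx": 0, "wy": 0, "wz": 0}, {"jaw": 1, "dx": 80, "dy": -150, "dz": -150, "wx": 0, "wy": 0, "wz": 0}, {"jaw": 1, "dx": 80, "dy": -170, "dz": -150, "wx": 0, "wy": 0, "wz": 0}, {"jaw": 1, "dx": 80, "dy": -170, "dz": -150, "wx": 0, "wy": 0, "wz": 0}]}}

```text
time: 8.7
tool_pos: [442.6, 0.2, 394.8]
tcp_rot: [-179.9, 0.1, -175.1]
ft_force: [-0.2, 0.0, 0.1]
finger_gap: 0.3
```

```bash
python3 look.py 6
python3 - <<'E'
from bench import *
from h import *
im=snapshot("side")["pixels"]; cv2.imwrite("pics/side6full.png",im[:,:,::-1])
snapshot("top")
for c in cams:
  for t,z in (("jar_pull_post",105),("jar_pawl_knob",103),("jar",12)):
    p=pinpoint(c,t)[:2]; print(c,t,p,[atz(c,q["pixel"],z).round(1) for q in p])
E
```

```text
8.8 [442.95249595   2.18164771 394.45080081] [ 1.79983986e+02  4.42659545e-02 -1.75027503e+02] [-0.0799357   0.93574879  0.67899616] -0.09349461773712014
side jar_pull_post [{'pixel': [273.4, 271.3], 'score': 0.72}, {'pixel': [211.4, 291.2], 'score': 0.34}] [array([487.3, 175.2, 105. ]), array([548.8, 257.1, 105. ])]
side jar_pawl_knob [{'pixel': [211.9, 293.6], 'score': 0.65}] [array([546.5, 259.1, 103. ])]
side jar [{'pixel': [166.7, 264.0], 'score': 0.86}] [array([691.1, 217. ,  12. ])]
top jar_pull_post [] []
top jar_pawl_knob [{'pixel': [128.6, 225.4], 'score': 0.78}] [array([548.2, 255.4, 103. ])]
top jar [{'pixel': [164.7, 163.5], 'score': 0.87}] [array([686.3, 220.1,  12. ])]
```

View pics/side6full.png

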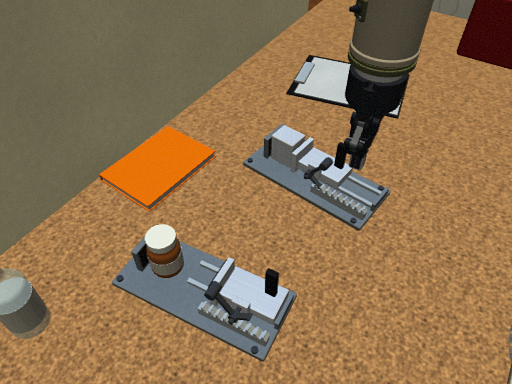

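View pics/top6.png

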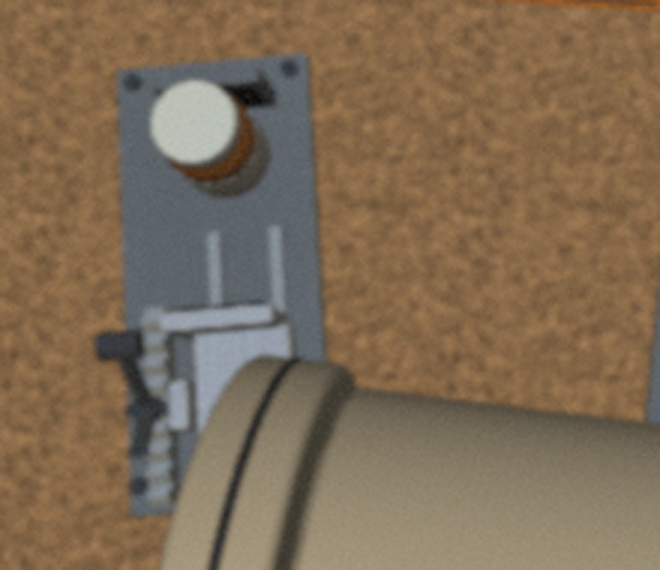

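View pics/side6.png

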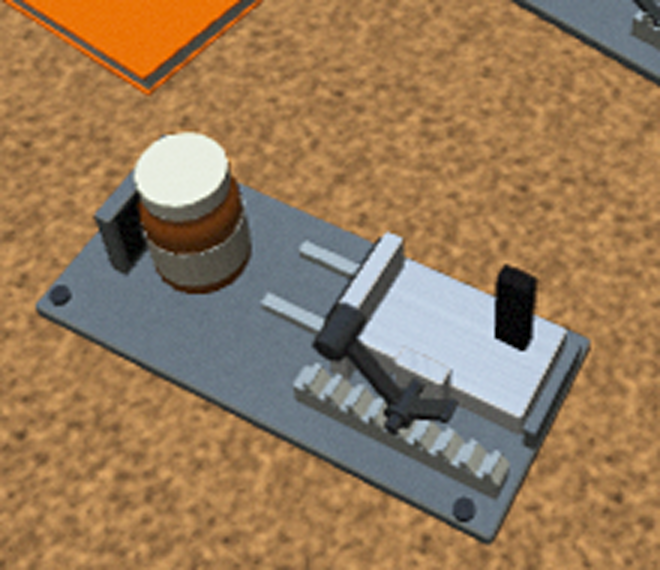

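The carriage rests against the end bar (around 545,390 in the zoomed side view). The knob is still flipped at (340,330), the jar stands in its place, the tin clamp is unchanged and the arm is clear.

```bash
python3 -c "
from bench import *
print(hand_in())"
```

```text
the job is handed in; nothing more can be done
None
```

The jar clamp is open and I've handed the job in, at about 9 s on the clock. I flipped its pawl over by the knob first, then pushed the upright post back with the shut fingers.

**Jaw:** the wrist force rose from about 2 N to about 17 N (22 N with the vertical part) after roughly 80 mm of travel. In the last pictures the carriage sits against the end bar.

**Everything else:** the pawl was still flipped over and the jar was standing where it was. The tin clamp was untouched and its pawl still engaged, and the arm had lifted well clear.

**Checks that fell short:** the arm hid the post in the last top view, so its final position was confirmed only by the side camera and the force reading. The network's jar positions from the two cameras differed by about 5 mm, but in the top view the jar's cap had not moved.

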